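Padlock samples back on their display stands

TASK

The customer has gone and the lock samples are lying about the counter: put each of the four padlocks back on the stand that bears its life-size picture, lying flat on the picture the same way round, block on block and shackle on shackle. Leave the two other samples, the door lock cylinder and the small furniture lock, where they are.

Things in the scene. Friction and masses are not known exactly. Their poses are not given: they have to be found in the camera images.
- padlock_brass: Brass-yellow padlock, 70 mm long, steel shackle. Lies flat; origin at the crown (outer tip) of the shackle, at underside height; x points from block out through the crown, z up. Brass block 42 mm (along x) by 50 mm (y) by 20 mm high, centred at x = -49 mm; 0.2 to 0.37 kg. Grip the block across its 50 mm width.
- padlock_disc: Round steel-grey disc padlock, 60 mm diameter, 22 mm high, short shackle seen in a notch of the rim. Lies flat; origin on the outer circle at the middle of the notch, at underside height; x points from the disc's centre (at x = -30 mm) out through the notch, z up; 0.22 to 0.4 kg. Grip across the diameter along y.
- padlock_blue: Blue safety padlock with a long steel shackle, 90 mm long. Lies flat; origin at the crown (outer tip) of the shackle, at underside height; x points from block out through the crown, z up. Blue block 44 mm (x) by 38 mm (y) by 20 mm high, centred at x = -68 mm; about 0.12 kg. Grip the block across its 38 mm width.
- padlock_combo: Red combination padlock with four dials on its face, 86 mm long. Lies flat; origin at the crown (outer tip) of the shackle, at underside height; x points from block out through the crown, z up. Red block 60 mm (x) by 32 mm (y) by 20 mm high, centred at x = -56 mm; about 0.16 kg. Grip the block across its 32 mm width.
- stand_brass: Fixed black display slab, 94 mm (x) by 74 mm (y), flat top 14 mm high, no rim; its white card bears a life-size picture of the brass-yellow padlock (yellow block, grey shackle). Origin at counter height, below the pictured crown, 12 mm inside the +x edge; x points as the pictured padlock's x: a padlock on its picture has its origin 14 mm above this one, axes alike.
- stand_disc: Fixed black display slab, 84 mm (x) by 84 mm (y), flat top 14 mm high, no rim; its white card bears a life-size picture of the round disc padlock (grey disc with a notch). Origin at counter height, below the pictured crown, 12 mm inside the +x edge; x points as the pictured padlock's x: a padlock on its picture has its origin 14 mm above this one, axes alike.
- stand_blue: Fixed black display slab, 114 mm (x) by 62 mm (y), flat top 14 mm high, no rim; its white card bears a life-size picture of the blue long-shackle padlock (blue block, long grey shackle). Origin at counter height, below the pictured crown, 12 mm inside the +x edge; x points as the pictured padlock's x: a padlock on its picture has its origin 14 mm above this one, axes alike.
- stand_combo: Fixed black display slab, 110 mm (x) by 56 mm (y), flat top 14 mm high, no rim; its white card bears a life-size picture of the red combination padlock (red block with four dark dials, grey shackle). Origin at counter height, below the pictured crown, 12 mm inside the +x edge; x points as the pictured padlock's x: a padlock on its picture has its origin 14 mm above this one, axes alike.
- euro_cylinder: Not a padlock: nickel-coloured door lock cylinder lying on its side, 62 mm (x) by 37 mm (y) by 17 mm high; origin under its middle. A bystander, stays where it is (loose).
- cam_lock: Not a padlock: small furniture lock standing on its round 28 mm chrome face, 32 mm high, brass nut, flat steel tongue on top reaching 33 mm to its +x side; origin under the middle of the face. Loose bystander, stays where it is. All else on the counter (stapler, mug, key tray, displays) stands beyond the stands or at the sides, clear of the work.
Not all that is in view belongs to the job. Leave any purple or red look-alike of the padlock_disc alone. Leave any green look-alike of the stand_disc alone.

How it is judged (in metres and radians):
At the end, for the whole second after the job is handed in: Each padlock rests flat (within 0.1 rad) and still on top of the stand that pictures it, its shackle crown within 15 mm of the pictured crown in plan and its direction within 15 degrees of the picture's; the door lock cylinder and the furniture lock have not been shifted by more than 20 mm (horizontal distance between padlock_brass and stand_brass below 0.015 m and angle between the x axis of padlock_brass and the x axis of stand_brass, either way round below 0.26 rad and angle between each of padlock_brass, padlock_disc, padlock_blue, padlock_combo's own z axis and vertical below 0.1 rad and z of padlock_brass in the frame of stand_brass between 0.008 and 0.02 m and linear speed of each of padlock_brass, padlock_disc, padlock_blue, padlock_combo below 0.02 m/s and angular speed of each of padlock_brass, padlock_disc, padlock_blue, padlock_combo below 0.2 rad/s and horizontal distance between padlock_disc and stand_disc below 0.015 m and angle between the x axis of padlock_disc and the x axis of stand_disc, either way round below 0.26 rad and z of padlock_disc in the frame of stand_disc between 0.008 and 0.02 m and horizontal distance between padlock_blue and stand_blue below 0.015 m and angle between the x axis of padlock_blue and the x axis of stand_blue, either way round below 0.26 rad and z of padlock_blue in the frame of stand_blue between 0.008 and 0.02 m and horizontal distance between padlock_combo and stand_combo below 0.015 m and angle between the x axis of padlock_combo and the x axis of stand_combo, either way round below 0.26 rad and z of padlock_combo in the frame of stand_combo between 0.008 and 0.02 m and distance of each of euro_cylinder, cam_lock from where it was at the start of the episode below 0.02 m); the robot touches nothing.
It fails at once if the door lock cylinder is shifted by more than 20 mm (distance of euro_cylinder from where it was at the start of the episode above 0.02 m).
It fails at once if the small furniture lock is shifted by more than 20 mm or knocked over (distance of cam_lock from where it was at the start of the episode above 0.02 m or angle between cam_lock's own z axis and vertical above 0.5 rad).
It also fails if it takes over 96 s, if anything falls off the work surface, if the arm or the gripper's body presses on something with over 40 N, if the wrist force passes 120 N, or if a joint passes its speed limit or range.

ROBOT

A 6-joint arm with a two-finger parallel gripper is mounted at the origin on the work surface. World frame = base frame: x ahead of the robot, y to its left, z up, the work surface at z = 0. Lengths are in m, angles in degrees, forces in N, time in s.
With the tool pointing down it reaches from about 0.35 to 0.875 m from the base axis. Payload 4.2 kg.
Tool frame: the origin (TCP) lies midway between the tips of the shut fingers; the grasp point (between the pads) lies 19 mm behind it (r.pinch_z is the distance from the TCP to the grasp point, in m); z points along the fingers, y is the line along which they close (so a half turn about z gives the same grasp; the last joint's range is limited). The gripper opens to 87 mm and grips with 3 to 60 N. Pads are 19 mm wide; open, the fingers measure 117 mm over their backs; the gripper's body (75 mm by 190 mm) begins 51 mm behind the grasp point.
Start: joints at [84.603, 22.042, 0.453, 0, -68.411, -14.817], TCP at [0.216, 0.586, 0.223] pointing down, gripper open.
Joint ranges: [-179.83, 179.83], [-69.29, 118.12], [-61.27, 80.66], [-181.25, 117.63], [-171.15, -9.14], [-177.46, 177.46]. Speed limits (degrees/s): [159.86, 159.86, 180, 180, 180, 180].

INTERFACE

Orientations are given as a 3x3 rotation matrix whose columns are the frame's x, y, z axes.
In Python, from station import r, imaging, models gives the robot as it stands. The module is installed in compiled form; this text tells all that it offers.
- The arm moves only by the tool apply_moves, never from a script. Its argument "moves" is a list of rows, each a list of 2 entries, a list of its own where there are three numbers: the shift along the tool's x, y, z in m, then the turn about the tool's z in degrees. A call has 1 to 5 rows; each row shifts and turns the commanded pose from where the row before left it, along the tool's axes as they then stand; what a row does not reach is not made up. A row lasts 1/12 s, in which the tool goes at most 41.7 mm and 7.16 degrees, less where a joint would pass 70% of its speed; a pose out of reach is approached as far as the arm can. A call is refused whole if a number of a shift passes 0.0417 or a number of a turn 7.16, either way. A call with a gripper value outside its range is refused whole. "hand" is the finger opening in m, from 0 to 0.087, set as the call begins (left out, the last holds). The fingers move at their own pace and stop on an object; the grip force is fixed at half the most. Time passes only in rows, so rows that do not move let the fingers close. It gives the time, the measured TCP pose, the force, the opening and the grip force at its end, in the units of the state.
- r.sense(): the state, without advancing time (a new reading comes with each control period).
- imaging.capture(name): name is "scene" or "top" or "wrist"; returns a dict with "frame" (480x640x3 uint8, blue, green, red), "intrinsics" (3x3 intrinsics, pixels), "eye" and "orientation" of the camera in the world. Camera axes: x right, y down, z forward; pixel columns grow to the right and rows downward; lengths in m; the calibration is good to about 2 mm. A picture is of the moment at which its call begins. There is no depth.
- r.finish_job(): hands the job in; it is judged then, once.
Trained networks look in a picture, given as the dict that the camera call returned (one of the last four; its "shot" number tells which), for a name from the list of things; names that differ only in an ending like _2 or _b are one class to them, and where a whole thing is asked for, a point or a joint stands for the part that bears it (a point fixed in the world has none). Each returns a list of dicts, best first, with "confidence" (0 to 1); they miss things now and then, are a little off and sometimes report something else, mostly with a low value. They report only what shows in the picture. A call takes as long as a camera call. They do not tell look-alikes from the thing itself.
- models.cut_out(picture, target): "region" (480x640 bool, what is visible of it) and "extent" ([left, top, width, height] as shares, 0 to 1, of the picture: columns of its width, rows of its height, round what is visible of it).
- models.place_of(picture, target): "at" ([column, row] as shares, 0 to 1, of the picture: columns of its width, rows of its height: a listed point, or the origin of a listed thing).
The state is a dict: "time_s": time; "joints": joint angles; "joint_velocities": joint speeds; "effort": joint torques, N m; "tcp_pos": TCP position; "ee_rot": TCP orientation; "wrist_force": force on the tool from outside, world axes, zero at the start; "moment": the same for the moment, N m; "gripper_width": opening from 0.0 (shut) to 1.0 (fully open); "gripper_force": force on a finger pad.
Only numpy, scipy, OpenCV 4.12 (cv2) and the standard library are available. Lean on these libraries where they do the work, as an engineer would, in place of code of your own. Each camera call takes 0.05 s, during which the arm holds its last target. There are 200 camera calls.

## Working session

There is one attempt and no reset: what is moved stays moved. The work goes in short steps, Python scripts to look and compute and a tool call to move; the robot and the scene stay as the last step left them, time stands still between calls to the robot, and variables do not carry over. Pictures are saved under pics/ and viewed, at most 14 in all, crops included, and the job is handed in when it is done.

Besides the shell and the picture viewer there is one more tool, called after "Call:" as name([rows], argument=value, ...), one row to a line, values as JSON. apply_moves: Moves the arm, as the interface text tells. Its arguments: {"type":"object","properties":{"moves":{"type":"array"},"hand":{"type":"number"}},"required":["moves"]}

```bash
mkdir -p pics; cat > h.py <<'E'
import numpy as np, cv2
from station import r, imaging, models
def ray(p,uv,z):
    K=np.array(p["intrinsics"]);R=np.array(p["orientation"]);e=np.array(p["eye"])
    d=R@np.linalg.inv(K)@np.array([uv[0],uv[1],1.]);return e+d*(z-e[2])/d[2]
def proj(p,X):
    K=np.array(p["intrinsics"]);R=np.array(p["orientation"]);e=np.array(p["eye"])
    c=K@(R.T@(np.array(X)-e));return c[:2]/c[2]
E
python3 - <<'E'
from h import *
s=r.sense();print(s["time_s"],s["tcp_pos"],np.round(s["ee_rot"],3).tolist(),r.pinch_z)
for n in ("top","scene"):
    p=imaging.capture(n);cv2.imwrite(f"pics/{n}0.png",p["frame"]);print(n,np.round(p["eye"],3),np.round(p["orientation"],3).tolist(),np.round(p["intrinsics"],1).tolist())
    if n=="top":
        for t in "padlock_brass padlock_disc padlock_blue padlock_combo stand_brass stand_disc stand_blue stand_combo euro_cylinder cam_lock".split():
            z=0 if t[0]!='s' else 0.014
            for d in models.place_of(p,t)[:3]:
                uv=np.array(d["at"])*[640,480];print(t,round(d["confidence"],2),uv.round(),ray(p,uv,z).round(3)[:2])
E
```

```text
0.0 [0.21575237 0.58591756 0.22146442] [[0.938, -0.346, -0.001], [-0.346, -0.938, -0.002], [0.0, 0.002, -1.0]] 0.0187
top [ 0.374 -0.002  0.819] [[0.088, -0.973, 0.212], [-0.996, -0.086, 0.02], [-0.001, -0.213, -0.977]] [[446.3, 0.0, 320.9], [0.0, 446.3, 238.4], [0.0, 0.0, 1.0]]
padlock_brass 0.75 [366. 265.] [ 0.509 -0.073]
padlock_disc 0.93 [284. 251.] [0.521 0.081]
padlock_blue 0.67 [138. 266.] [0.469 0.348]
padlock_combo 0.61 [216. 246.] [0.519 0.209]
stand_disc 0.97 [287. 170.] [0.675 0.09 ]
stand_disc 0.97 [206. 329.] [0.368 0.202]
stand_blue 0.94 [209. 177.] [0.649 0.237]
stand_combo 0.75 [471. 198.] [ 0.65  -0.261]
euro_cylinder 0.82 [438. 272.] [ 0.507 -0.206]
cam_lock 0.67 [509. 299.] [ 0.47  -0.337]
scene [1.073 0.401 0.689] [[-0.595, 0.558, -0.579], [0.804, 0.41, -0.43], [-0.003, -0.721, -0.693]] [[471.6, 0.0, 311.9], [0.0, 471.6, 232.2], [0.0, 0.0, 1.0]]
```

View pics/top0.png

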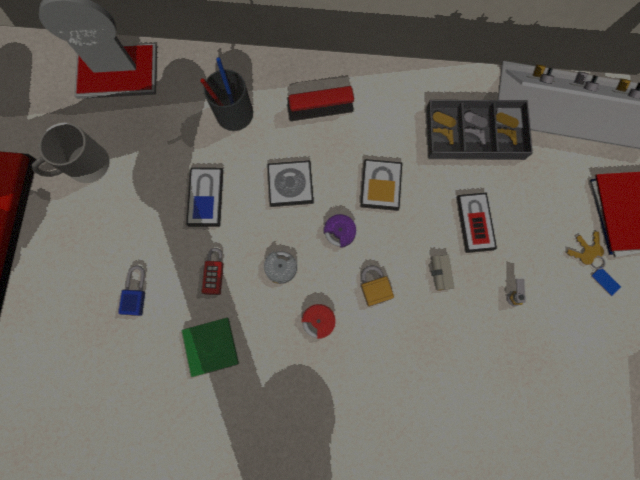

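View pics/scene0.png

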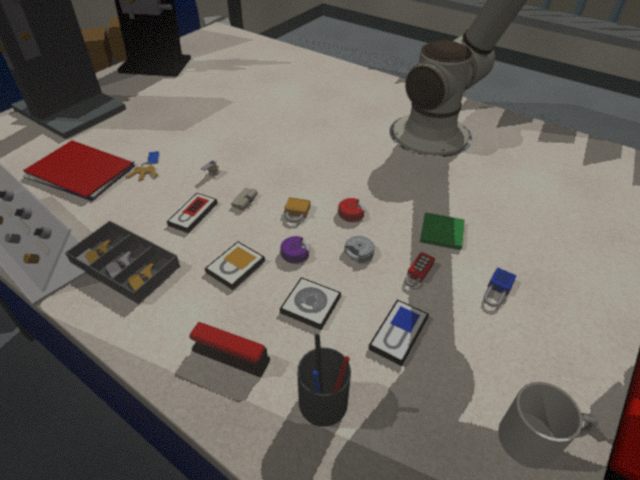

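The top view shows four stands (blue at 205,197; disc at 290,183; brass at 381,184; combo at 477,222). The padlocks are blue (132,290), combo (213,270), disc (281,266) and brass (376,285). The purple (340,231) and red (319,321) discs and the green slab (211,347) are decoys. The cylinder is at (441,271) and the cam lock at (515,288). Next I fit silhouettes to get accurate poses.

```bash
cat > fit.py <<'E'
from h import *
from scipy.optimize import minimize
S=8
def box(x0,x1,y,z0,z1): return [(x,s*y,z) for x in (x0,x1) for s in (-1,1) for z in (z0,z1)]
def arc(w,z0,z1): # crown arc, outer width 2w
    a=np.linspace(-np.pi/2,np.pi/2,13); return [(-w+w*np.cos(t),w*np.sin(t),z) for t in a for z in (z0,z1)]
def disc(R,z0,z1):
    a=np.linspace(0,2*np.pi,40); return [(-R+R*np.cos(t),R*np.sin(t),z) for t in a for z in (z0,z1)]
M={"padlock_brass":lambda w:box(-.070,-.028,.025,0,.02)+arc(w,.005,.015),
"padlock_blue":lambda w:box(-.090,-.046,.019,0,.02)+arc(w,.005,.015),
"padlock_combo":lambda w:box(-.086,-.026,.016,0,.02)+arc(w,.005,.015),
"padlock_disc":lambda w:disc(.03,0,.022)}
for n,(L,W) in dict(brass=(.094,.074),disc=(.084,.084),blue=(.114,.062),combo=(.110,.056)).items():
    M["stand_"+n]=lambda w,L=L,W=W:box(.012-L,.012,W/2,0,.014)
def world(pts,q):
    c,s=np.cos(q[2]),np.sin(q[2]);P=np.array(pts)
    return np.c_[q[0]+c*P[:,0]-s*P[:,1],q[1]+s*P[:,0]+c*P[:,1],P[:,2]]
def fit(p,t,mask,q0,zb=0):
    big=cv2.resize(mask.astype(np.uint8)*255,None,fx=S,fy=S,interpolation=cv2.INTER_LINEAR)>127
    c=max(cv2.findContours(big.astype(np.uint8),0,2)[0],key=cv2.contourArea)
    m=np.zeros(big.shape,np.uint8);cv2.fillPoly(m,[cv2.convexHull(c)],1)
    x,y,w,h=cv2.boundingRect(c);pad=80;x0,y0=max(x-pad,0),max(y-pad,0);m=m[y0:y+h+pad,x0:x+w+pad]
    def cost(v):
        P=world(M[t](.016 if len(v)<4 else v[3]/1000),(v[0]/1000,v[1]/1000,np.radians(v[2])))+[0,0,zb]
        uv=np.array([proj(p,X) for X in P]);uv=(uv+.5)*S-[x0,y0]
        k=np.zeros_like(m);cv2.fillPoly(k,[cv2.convexHull(uv.astype(np.int32))],1)
        return 1-(k&m).sum()/max((k|m).sum(),1)
    v0=[q0[0]*1000,q0[1]*1000,np.degrees(q0[2])]+([15] if t[0]=="p" and "disc" not in t else [])
    n=len(v0);sim=[v0]+[np.add(v0,np.eye(n)[i]*[10,10,10,3][i]) for i in range(n)]
    o=minimize(cost,v0,method="Nelder-Mead",options=dict(initial_simplex=sim,xatol=.1,fatol=1e-4))
    return o.x,1-o.fun
def mask_near(p,t,uv):
    b=None
    for d in models.cut_out(p,t):
        g=d["region"];
        if not g.any(): continue
        c=np.argwhere(g).mean(0)[::-1];e=np.hypot(*(c-uv))
        if e<25 and (b is None or e<b[0]): b=(e,g,d["confidence"])
    return b
E
python3 - <<'E'
from fit import *
p=imaging.capture("top")
# centre pixel, crown-ward pixel
T=dict(padlock_brass=((376,285),(371,267)),padlock_disc=((281,266),(284,251)),padlock_blue=((134,288),(138,266)),padlock_combo=((213,270),(217,247)),
stand_brass=((381,184),(382,165)),stand_disc=((290,183),(288,168)),stand_blue=((205,197),(208,175)),stand_combo=((477,222),(472,200)))
for t,(c,k) in T.items():
    b=mask_near(p,t,c)
    if b is None: print(t,"none");continue
    z=.01;o=ray(p,k,z)[:2];d=o-ray(p,c,z)[:2]
    v,iou=fit(p,t,b[1],(o[0],o[1],np.arctan2(d[1],d[0])))
    print(t,round(b[2],2),v.round(1),round(iou,3),"disc dir guess %.0f"%np.degrees(np.arctan2(d[1],d[0])))
f=p["frame"]
H=[]
X0,X1,Y0,Y1=.40,.72,-.34,.40
src=np.float32([proj(p,(x,y,.014)) for x,y in((X1,Y1),(X1,Y0),(X0,Y0),(X0,Y1))])
W=800;Hh=int(800*(X1-X0)/(Y1-Y0))
im=cv2.warpPerspective(f,cv2.getPerspectiveTransform(src,np.float32([(0,0),(W,0),(W,Hh),(0,Hh)])),(W,Hh),flags=cv2.INTER_CUBIC)
cv2.imwrite("pics/rect.png",im)
E
```

```text
padlock_brass 0.93 [505.7 -75.1  23.6  19.5] 0.965 disc dir guess 19
padlock_disc 0.69 [519.9  83.3  -3.1] 0.952 disc dir guess -5
padlock_blue 0.71 [469.3 346.3   2.1  12.3] 0.949 disc dir guess -0
padlock_combo 0.85 [515.4 206.6   1.6  11.1] 0.966 disc dir guess -2
stand_brass 0.57 [700.6 -88.8   1.7] 0.958 disc dir guess 1
stand_disc 0.91 [681.9  88.5   9.7] 0.979 disc dir guess 13
stand_blue 0.73 [656. 246.   5.] 0.974 disc dir guess 1
stand_combo 0.96 [ 647.8 -263.6   10.9] 0.946 disc dir guess 13
```

View pics/rect.png

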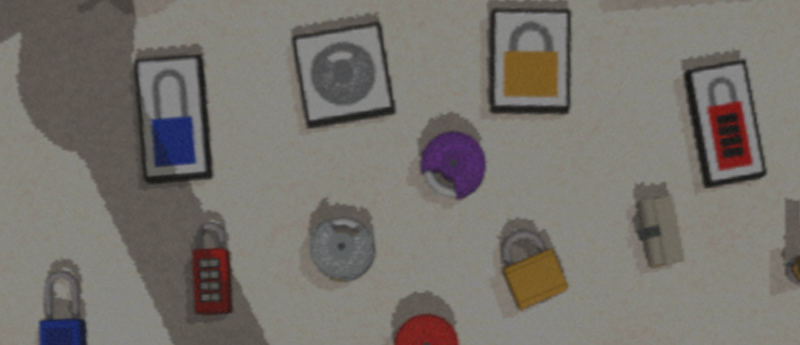

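The rectified view agrees with the fits: each notch or shackle points up (+x), and the stand yaws are about 5, 10, -1 and 10 degrees. I'll take blue first.

```bash
cat > go.py <<'E'
import sys;from h import *
C=dict(brass=-.049,disc=-.030,blue=-.068,combo=-.056)
P=dict(brass=(.5057,-.0751,23.6),disc=(.5199,.0833,0),blue=(.4693,.3463,2.1),combo=(.5154,.2066,1.6))
S=dict(brass=(.7006,-.0888,0),disc=(.6819,.0885,9.7),blue=(.656,.246,5),combo=(.6478,-.2636,10.9))
def target(kind,n):
    x,y,t=(P if kind=="p" else S)[n];a=np.radians(t);return x+C[n]*np.cos(a),y+C[n]*np.sin(a),t
def go(x,y,z,yaw):
    s=r.sense();R=np.array(s["ee_rot"]);cur=np.degrees(np.arctan2(R[1,0],R[0,0]))
    d=np.array([x,y,z])-s["tcp_pos"];a=np.radians(yaw)
    tx=np.array([np.cos(a),np.sin(a)]);ty=np.array([np.sin(a),-np.cos(a)])
    print("t %.2f turn %.1f  then x %.1f y %.1f z %.1f mm"%(s["time_s"],(cur-yaw+180)%360-180,1e3*d[:2]@tx,1e3*d[:2]@ty,-1e3*d[2]), "yaw",round(cur,1),"tcp",np.round(s["tcp_pos"],4),"w",round(s["gripper_width"],2),"j",np.round(s["joints"],0))
if __name__=="__main__":
    k,n,z=sys.argv[1:4];x,y,t=target(k,n);go(x,y,float(z),t)
E
python3 go.py p blue 0.1
```

```text
t 1.05 turn -22.3  then x 176.4 y 249.3 z 122.5 mm yaw -20.2 tcp [0.2159 0.5865 0.2225] w 1.0 j [ 85.  22.   0.  -0. -68. -15.]
```

Call:
apply_moves([
  [[0,0,0.01],-5.6],
  [[0,0,0.01],-5.6],
  [[0,0,0.01],-5.6],
  [[0,0,0.01],-5.5],
  [[0.018,0.025,0.01],0],
], hand=0.087)

```text
time_s: 1.47
tcp_pos: [0.2332, 0.5653, 0.1718]
ee_rot: [[0.999, 0.044, 0.001], [0.044, -0.999, 0.002], [0.001, -0.002, -1.0]]
wrist_force: [1.3, 0.9, -0.9]
gripper_width: 0.999
gripper_force: 0.0
```

Call:
apply_moves([
  [[0.018,0.025,0.01],0],
  [[0.018,0.025,0.01],0],
  [[0.018,0.025,0.01],0],
  [[0.018,0.025,0.01],0],
  [[0.018,0.025,0.01],0],
])

```text
time_s: 1.88
tcp_pos: [0.33, 0.4394, 0.1223]
ee_rot: [[0.999, 0.037, 0.0], [0.037, -0.999, 0.0], [0.0, -0.0, -1.0]]
wrist_force: [0.4, 0.9, -0.7]
gripper_width: 1.003
gripper_force: 0.0
```

Call:
apply_moves([
  [[0.018,0.025,0.01],0],
  [[0.018,0.025,0.01],0],
  [[0.018,0.025,0.0],0],
  [[0.014,0.024,0.0],0],
  [[0,0,0],0],
])

```text
time_s: 2.3
tcp_pos: [0.4022, 0.3403, 0.1022]
ee_rot: [[0.999, 0.032, -0.001], [0.032, -0.999, -0.002], [-0.001, 0.002, -1.0]]
wrist_force: [-0.2, 0.1, 0.5]
gripper_width: 1.001
gripper_force: 0.0
```

```bash
cat > look.py <<'E'
import sys;from fit import *;from go import *
k,n=sys.argv[1:3]  # refit thing with wrist camera
D=P if k=="p" else S
p=imaging.capture("wrist");t=("padlock_" if k=="p" else "stand_")+n
q=D[n];c=proj(p,[*target(k,n)[:2],.01])
print("expected px",c.round())
b=mask_near(p,t,c) 
for d in models.cut_out(p,t):
    g=np.argwhere(d["region"]); print("seen",round(d["confidence"],2),g.mean(0)[::-1].round(),g.min(0)[::-1],g.max(0)[::-1])
for d in models.place_of(p,t): print("origin",round(d["confidence"],2),ray(p,np.array(d["at"])*[640,480],.014 if k=="s" else .01).round(4)[:2])
if len(sys.argv)>3: cv2.imwrite("pics/"+sys.argv[3],p["frame"])
E
python3 go.py p blue 0.003;python3 look.py p blue w1.png
```

```text
t 2.30 turn -0.3  then x -0.7 y -3.6 z 99.2 mm yaw 1.8 tcp [0.4022 0.3403 0.1022] w 1.0 j [ 58.  20. -23.   0. -48.  34.]
expected px [309. 238.]
seen 0.7 [309. 218.] [277 129] [340 276]
origin 0.96 [0.4696 0.3459]
```

View pics/w1.png

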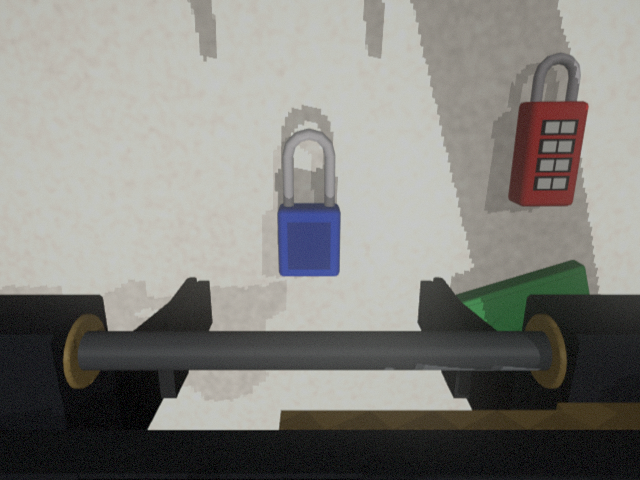

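The wrist view shows the blue block at (309,240) and its crown at (309,130), straight ahead in the tool frame. The pose is confirmed, so I descend and grip.

Call:
apply_moves([
  [[0,-0.003,0.03],0],
  [[0,0,0.03],0],
  [[0,0,0.025],0],
  [[0,0,0.014],0],
  [[0,0,0],0],
])

```text
time_s: 2.92
tcp_pos: [0.3999, 0.3479, 0.0019]
ee_rot: [[0.999, 0.039, -0.001], [0.039, -0.999, -0.002], [-0.001, 0.002, -1.0]]
wrist_force: [-1.4, 0.1, 0.1]
gripper_width: 0.996
gripper_force: 0.0
```

Call:
apply_moves([
  [[0,0,0],0],
  [[0,0,0],0],
  [[0,0,0],0],
  [[0,0,0],0],
  [[0,0,0],0],
], hand=0.0)

```text
time_s: 3.33
tcp_pos: [0.4008, 0.3474, 0.0039]
ee_rot: [[0.999, 0.037, 0.0], [0.037, -0.999, 0.001], [0.0, -0.001, -1.0]]
wrist_force: [-0.9, 0.5, -0.1]
gripper_width: 0.711
gripper_force: 0.0
```

Call:
apply_moves([
  [[0,0,0],0],
  [[0,0,0],0],
  [[0,0,-0.02],0],
  [[0,0,-0.03],0],
  [[0,0,-0.02],0],
])

```text
time_s: 3.75
tcp_pos: [0.4012, 0.3473, 0.0753]
ee_rot: [[0.999, 0.037, 0.001], [0.037, -0.999, 0.001], [0.001, -0.001, -1.0]]
wrist_force: [0.8, 1.2, 0.6]
gripper_width: 0.328
gripper_force: 0.0
```

```bash
python3 go.py s blue 0.08
```

```text
t 3.75 turn -2.9  then x 177.0 y 123.2 z -4.7 mm yaw 2.1 tcp [0.4012 0.3473 0.0753] w 0.33 j [ 58.  22. -24.   0. -44.  34.]
```

The fingers close slowly (about 60 mm/s), so I lifted before they gripped. I'll reopen and check the lock.

Call:
apply_moves([
  [[0,0,0],0],
  [[0,0,0],0],
  [[0,0,0],0],
  [[0,0,0],0],
  [[0,0,0],0],
], hand=0.06)

```text
time_s: 4.17
tcp_pos: [0.4003, 0.3464, 0.0724]
ee_rot: [[0.999, 0.036, -0.001], [0.036, -0.999, -0.002], [-0.001, 0.002, -1.0]]
wrist_force: [0.6, -0.7, -0.3]
gripper_width: 0.615
gripper_force: 0.0
```

```bash
python3 look.py p blue; python3 go.py p blue 0.003
```

```text
expected px [320. 251.]
origin 0.88 [0.4686 0.3468]
t 4.37 turn -0.0  then x 0.6 y 3.0 z 70.0 mm yaw 2.1 tcp [0.4006 0.3468 0.073 ] w 0.68 j [ 58.  22. -24.  -0. -44.  34.]
```

The lock hasn't moved, so I'll grip again.

Call:
apply_moves([
  [[0,0.003,0.025],0],
  [[0,0,0.025],0],
  [[0,0,0.015],0],
  [[0,0,0.005],0],
  [[0,0,0],0],
])

```text
time_s: 4.78
tcp_pos: [0.4004, 0.3433, 0.0022]
ee_rot: [[0.999, 0.036, -0.002], [0.036, -0.999, -0.003], [-0.002, 0.003, -1.0]]
wrist_force: [0.2, -0.5, -0.4]
gripper_width: 0.689
gripper_force: 0.0
```

Call:
apply_moves([
  [[0,0,0],0],
  [[0,0,0],0],
  [[0,0,0],0],
  [[0,0,0],0],
  [[0,0,0],0],
], hand=0.0)

```text
time_s: 5.2
tcp_pos: [0.4011, 0.3444, 0.0044]
ee_rot: [[0.999, 0.037, 0.001], [0.037, -0.999, 0.001], [0.001, -0.001, -1.0]]
wrist_force: [-0.5, 0.2, 2.6]
gripper_width: 0.438
gripper_force: 30.0
```

Call:
apply_moves([
  [[0,0,0],0],
  [[0,0,0],0],
  [[0,0,0],0],
  [[0,0,0],0],
  [[0,0,0],0],
])

```text
time_s: 5.62
tcp_pos: [0.4011, 0.3444, 0.0044]
ee_rot: [[0.999, 0.037, 0.001], [0.037, -0.999, 0.001], [0.001, -0.001, -1.0]]
wrist_force: [-1.1, -1.9, 6.3]
gripper_width: 0.433
gripper_force: 30.0
```

Call:
apply_moves([
  [[0,0,-0.02],-2.9],
  [[0,0,-0.03],0],
  [[0,0,-0.03],0],
  [[0.02,0.014,0],0],
  [[0.02,0.014,0],0],
])

```text
time_s: 6.03
tcp_pos: [0.4437, 0.321, 0.0857]
ee_rot: [[0.996, 0.09, 0.003], [0.09, -0.996, 0.004], [0.003, -0.004, -1.0]]
wrist_force: [-0.3, -0.0, -0.7]
gripper_width: 0.432
gripper_force: 30.0
```

Call:
apply_moves([
  [[0.027,0.019,0],0],
  [[0.027,0.019,0],0],
  [[0.027,0.019,0],0],
  [[0.027,0.019,0],0],
  [[0.02,0.014,0],0],
])

```text
time_s: 6.45
tcp_pos: [0.58, 0.2395, 0.0828]
ee_rot: [[0.996, 0.085, -0.001], [0.085, -0.996, -0.0], [-0.001, 0.0, -1.0]]
wrist_force: [0.5, 0.7, -1.2]
gripper_width: 0.434
gripper_force: 30.0
```

Call:
apply_moves([
  [[0,0,0],0],
  [[0,0,0],0],
])

```text
time_s: 6.62
tcp_pos: [0.5787, 0.2399, 0.0823]
ee_rot: [[0.996, 0.084, -0.002], [0.084, -0.996, -0.001], [-0.002, 0.0, -1.0]]
wrist_force: [-0.0, 0.2, -2.0]
gripper_width: 0.43
gripper_force: 30.0
```

```bash
python3 go.py s blue 0.019;python3 look.py s blue w2.png
```

```text
t 6.62 turn -0.2  then x 9.5 y 0.6 z 63.3 mm yaw 4.8 tcp [0.5787 0.2399 0.0823] w 0.43 j [ 37.  29.  -9.  -0. -51.  58.]
expected px [316. 232.]
seen 0.74 [352. 393.] [329 371] [380 409]
seen 0.58 [316. 163.] [256  86] [375 278]
origin 0.83 [0.6573 0.246 ]
```

View pics/w2.png

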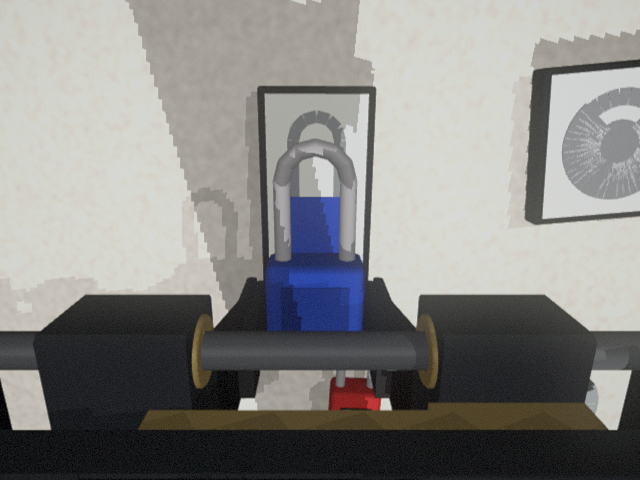

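The blue lock is held straight and lines up with its picture (crown at (315,110), needs about 10 mm more forward). I lower it and release.

Call:
apply_moves([
  [[0.01,0.001,0.01],0],
  [[0,0,0.025],0],
  [[0,0,0.02],0],
  [[0,0,0.007],0],
  [[0,0,0],0],
])

```text
time_s: 7.23
tcp_pos: [0.5875, 0.2409, 0.02]
ee_rot: [[0.996, 0.088, -0.003], [0.088, -0.996, -0.002], [-0.003, 0.002, -1.0]]
wrist_force: [0.3, 0.4, -1.1]
gripper_width: 0.435
gripper_force: 30.0
```

Call:
apply_moves([
  [[0,0,0.001],0],
  [[0,0,0],0],
  [[0,0,0],0],
])

```text
time_s: 7.48
tcp_pos: [0.589, 0.2415, 0.0213]
ee_rot: [[0.996, 0.087, 0.001], [0.087, -0.996, 0.001], [0.001, -0.001, -1.0]]
wrist_force: [0.5, 0.2, -1.3]
gripper_width: 0.436
gripper_force: 30.0
```

Call:
apply_moves([
  [[0,0,0],0],
  [[0,0,0],0],
  [[0,0,0],0],
  [[0,0,-0.005],0],
  [[0,0,-0.02],0],
], hand=0.06)

```text
time_s: 7.9
tcp_pos: [0.5865, 0.2397, 0.043]
ee_rot: [[0.996, 0.086, -0.006], [0.086, -0.996, -0.003], [-0.006, 0.003, -1.0]]
wrist_force: [0.5, -0.0, -0.6]
gripper_width: 0.667
gripper_force: 0.0
```

Call:
apply_moves([
  [[0,0,-0.02],0],
  [[0,0,-0.02],0],
  [[0,0,-0.02],0],
  [[0,0,0],0],
  [[0,0,0],0],
])

```text
time_s: 8.32
tcp_pos: [0.5893, 0.2415, 0.1075]
ee_rot: [[0.996, 0.087, 0.003], [0.087, -0.996, 0.002], [0.003, -0.002, -1.0]]
wrist_force: [-0.4, -0.6, -0.4]
gripper_width: 0.69
gripper_force: 0.0
```

```bash
python3 go.py p combo 0.1
```

```text
t 8.32 turn 3.4  then x -130.9 y 32.9 z 7.5 mm yaw 5.0 tcp [0.5893 0.2415 0.1075] w 0.69 j [ 37.  29.  -7.   0. -55.  58.]
```

Call:
apply_moves([
  [[0,0,0],3.4],
  [[-0.022,0.005,0],0],
  [[-0.03,0.008,0],0],
  [[-0.03,0.008,0],0],
  [[-0.03,0.008,0],0],
])

```text
time_s: 8.73
tcp_pos: [0.4755, 0.2078, 0.1042]
ee_rot: [[1.0, 0.027, -0.002], [0.027, -1.0, -0.002], [-0.002, 0.001, -1.0]]
wrist_force: [-0.6, 0.3, -0.3]
gripper_width: 0.684
gripper_force: 0.0
```

Call:
apply_moves([
  [[-0.019,0.004,0],0],
  [[0,0,0],0],
  [[0,0,0],0],
])

```text
time_s: 8.98
tcp_pos: [0.4576, 0.204, 0.1053]
ee_rot: [[1.0, 0.029, -0.001], [0.029, -1.0, -0.001], [-0.001, 0.001, -1.0]]
wrist_force: [0.7, -0.8, 0.3]
gripper_width: 0.688
gripper_force: 0.0
```

```bash
python3 go.py p combo 0.003;python3 look.py p combo w3.png
```

```text
t 8.98 turn 0.0  then x 1.8 y -1.0 z 102.3 mm yaw 1.6 tcp [0.4576 0.204  0.1053] w 0.69 j [ 43.  17. -26.   0. -47.  49.]
expected px [313. 233.]
seen 0.7 [313. 224.] [286 146] [339 283]
```

View pics/w3.png

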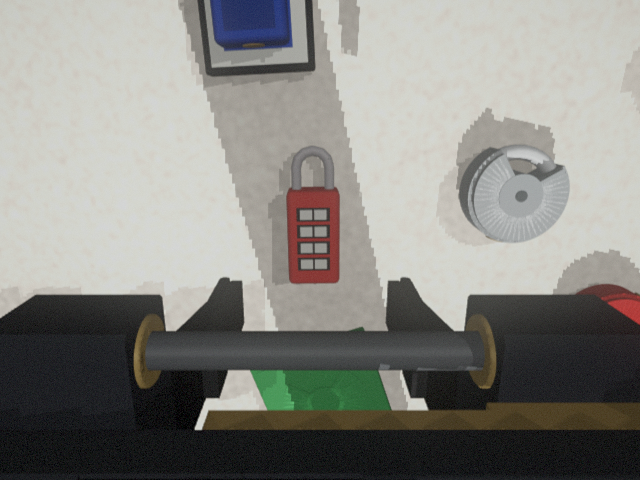

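The combo lock is centred at (313,235) with its crown at (313,147), aligned with the tool, and blue lies on its stand. I descend and grip.

Call:
apply_moves([
  [[0.002,-0.001,0.03],0],
  [[0,0,0.03],0],
  [[0,0,0.025],0],
  [[0,0,0.016],0],
  [[0,0,0],0],
])

```text
time_s: 9.6
tcp_pos: [0.4605, 0.205, 0.0019]
ee_rot: [[1.0, 0.028, -0.003], [0.028, -1.0, -0.003], [-0.003, 0.003, -1.0]]
wrist_force: [0.8, 0.2, 0.2]
gripper_width: 0.691
gripper_force: 0.0
```

Call:
apply_moves([
  [[0,0,0],0],
  [[0,0,0],0],
  [[0,0,0],0],
  [[0,0,0],0],
  [[0,0,0],0],
], hand=0.0)

```text
time_s: 10.02
tcp_pos: [0.4607, 0.2056, 0.0051]
ee_rot: [[1.0, 0.028, 0.001], [0.028, -1.0, 0.001], [0.001, -0.001, -1.0]]
wrist_force: [0.1, 0.0, -0.5]
gripper_width: 0.397
gripper_force: 0.0
```

Call:
apply_moves([
  [[0,0,0],0],
  [[0,0,0],0],
  [[0,0,0],0],
  [[0,0,0],0],
  [[0,0,0],0],
])

```text
time_s: 10.43
tcp_pos: [0.4606, 0.2055, 0.005]
ee_rot: [[1.0, 0.028, 0.0], [0.028, -1.0, 0.0], [0.0, -0.0, -1.0]]
wrist_force: [-0.9, -1.3, 5.1]
gripper_width: 0.366
gripper_force: 30.0
```

```bash
python3 go.py s combo 0.1
```

```text
t 10.43 turn -9.3  then x 39.1 y 496.0 z -95.0 mm yaw 1.6 tcp [0.4606 0.2055 0.005 ] w 0.37 j [ 43.  26. -31.   0. -33.  49.]
```

Call:
apply_moves([
  [[0,0,-0.02],-4.7],
  [[0,0,-0.03],-4.6],
  [[0,0,-0.03],0],
  [[0,0,-0.015],0],
  [[0.003,0.02,0],0],
])

```text
time_s: 10.85
tcp_pos: [0.4694, 0.1898, 0.1032]
ee_rot: [[0.981, 0.193, 0.008], [0.193, -0.981, 0.006], [0.009, -0.004, -1.0]]
wrist_force: [0.5, 0.2, -1.5]
gripper_width: 0.36
gripper_force: 30.0
```

Call:
apply_moves([
  [[0.003,0.035,0],0],
  [[0.003,0.035,0],0],
  [[0.003,0.035,0],0],
  [[0.003,0.035,0],0],
  [[0.003,0.035,0],0],
])

```text
time_s: 11.27
tcp_pos: [0.5145, 0.0159, 0.0988]
ee_rot: [[0.982, 0.189, -0.001], [0.189, -0.982, 0.0], [-0.001, -0.001, -1.0]]
wrist_force: [0.2, -0.1, -1.5]
gripper_width: 0.364
gripper_force: 30.0
```

Call:
apply_moves([
  [[0.003,0.035,0],0],
  [[0.003,0.035,0],0],
  [[0.003,0.035,0],0],
  [[0.003,0.035,0],0],
  [[0.003,0.035,0],0],
])

```text
time_s: 11.68
tcp_pos: [0.5623, -0.1532, 0.0985]
ee_rot: [[0.982, 0.188, -0.001], [0.188, -0.982, 0.001], [-0.001, -0.001, -1.0]]
wrist_force: [0.7, -0.2, -2.0]
gripper_width: 0.361
gripper_force: 30.0
```

Call:
apply_moves([
  [[0.003,0.035,0],0],
  [[0.003,0.035,0],0],
  [[0,0.035,0],0],
  [[0,0.02,0],0],
  [[0,0,0],0],
])

```text
time_s: 12.1
tcp_pos: [0.592, -0.2771, 0.0977]
ee_rot: [[0.983, 0.184, -0.001], [0.184, -0.983, 0.0], [-0.001, -0.0, -1.0]]
wrist_force: [0.7, 1.2, -2.1]
gripper_width: 0.362
gripper_force: 30.0
```

```bash
python3 go.py s combo 0.0195;python3 look.py s combo w4.png
```

```text
t 12.10 turn -0.3  then x 1.3 y -2.7 z 78.2 mm yaw 10.6 tcp [ 0.592  -0.2771  0.0977] w 0.36 j [-11.  31.  -4.   0. -55. 112.]
expected px [311. 238.]
seen 0.74 [310. 178.] [262 122] [360 280]
origin 0.92 [ 0.6499 -0.2631]
origin 0.55 [ 0.6321 -0.269 ]
```

View pics/w4.png

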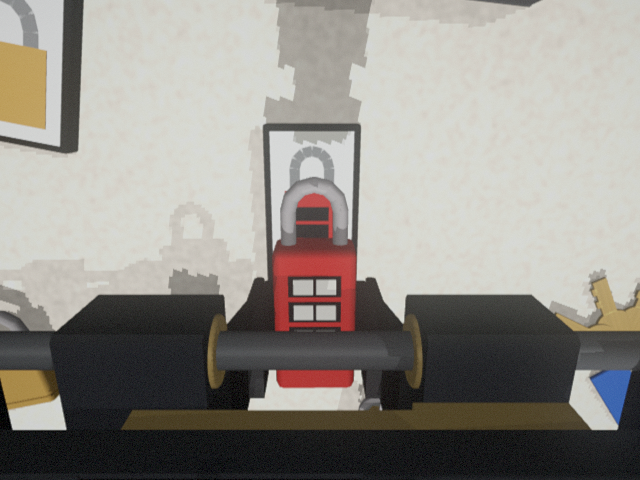

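Combo lines up with its picture (picture crown at (312,150)), so I lower and release it.

Call:
apply_moves([
  [[0.002,-0.002,0.02],0],
  [[0,0,0.025],0],
  [[0,0,0.02],0],
  [[0,0,0.013],0],
  [[0,0,0],0],
])

```text
time_s: 12.72
tcp_pos: [0.5928, -0.269, 0.0197]
ee_rot: [[0.982, 0.191, -0.004], [0.191, -0.982, 0.001], [-0.003, -0.002, -1.0]]
wrist_force: [-0.2, 0.4, -1.7]
gripper_width: 0.366
gripper_force: 30.0
```

Call:
apply_moves([
  [[0,0,0],0],
  [[0,0,0],0],
  [[0,0,0],0],
])

```text
time_s: 12.97
tcp_pos: [0.5944, -0.2705, 0.0225]
ee_rot: [[0.982, 0.19, 0.002], [0.19, -0.982, -0.0], [0.001, 0.001, -1.0]]
wrist_force: [-0.4, -0.6, -2.4]
gripper_width: 0.37
gripper_force: 30.0
```

Call:
apply_moves([
  [[0,0,0],0],
  [[0,0,0],0],
  [[0,0,0],0],
  [[0,0,-0.005],0],
  [[0,0,-0.02],0],
], hand=0.07)

```text
time_s: 13.38
tcp_pos: [0.5915, -0.2703, 0.044]
ee_rot: [[0.982, 0.188, -0.006], [0.188, -0.982, 0.002], [-0.006, -0.003, -1.0]]
wrist_force: [-0.2, -0.9, 0.1]
gripper_width: 0.657
gripper_force: 0.0
```

Call:
apply_moves([
  [[0,0,-0.02],0],
  [[0,0,-0.02],0],
  [[0,0,-0.02],0],
  [[0,0,0],0],
  [[0,0,0],0],
])

```text
time_s: 13.8
tcp_pos: [0.5948, -0.2712, 0.1086]
ee_rot: [[0.982, 0.189, 0.004], [0.189, -0.982, -0.001], [0.004, 0.002, -1.0]]
wrist_force: [-0.0, -0.6, -1.2]
gripper_width: 0.8
gripper_force: 0.0
```

```bash
python3 go.py p brass 0.1
```

```text
t 13.80 turn -12.7  then x -52.1 y -215.4 z 8.6 mm yaw 10.9 tcp [ 0.5948 -0.2712  0.1086] w 0.8 j [-10.  30.  -4.   0. -56. 111.]
```

Call:
apply_moves([
  [[0,0,0],-6.4],
  [[0,0,0],-6.3],
  [[-0.007,-0.03,0],0],
  [[-0.007,-0.03,0],0],
  [[-0.007,-0.03,0],0],
])

```text
time_s: 14.22
tcp_pos: [0.5369, -0.1963, 0.1049]
ee_rot: [[0.917, 0.399, -0.003], [0.399, -0.917, 0.001], [-0.002, -0.002, -1.0]]
wrist_force: [0.4, 0.7, 0.5]
gripper_width: 0.801
gripper_force: 0.0
```

Call:
apply_moves([
  [[-0.007,-0.03,0],0],
  [[-0.007,-0.03,0],0],
  [[-0.007,-0.03,0],0],
  [[-0.007,-0.03,0],0],
  [[0,0,0],0],
])

```text
time_s: 14.63
tcp_pos: [0.4602, -0.0957, 0.1056]
ee_rot: [[0.916, 0.402, -0.005], [0.402, -0.916, 0.001], [-0.004, -0.003, -1.0]]
wrist_force: [-0.4, -0.4, -0.7]
gripper_width: 0.805
gripper_force: 0.0
```

```bash
python3 go.py p brass 0.003;python3 look.py p brass w5.png
```

```text
t 14.63 turn 0.1  then x 0.9 y -0.7 z 102.6 mm yaw 23.7 tcp [ 0.4602 -0.0957  0.1056] w 0.8 j [  8.  15. -30.  -0. -46. 106.]
expected px [314. 234.]
seen 0.73 [314. 224.] [274 157] [355 271]
origin 0.89 [ 0.5055 -0.0761]
```

View pics/w5.png

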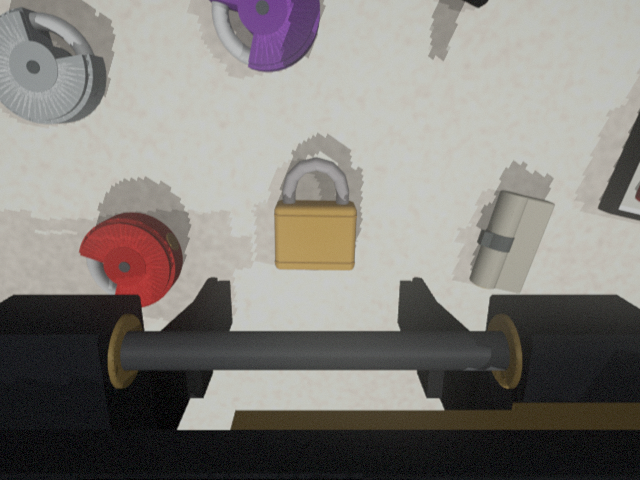

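The brass lock is centred at (315,235) and aligned, with the red decoy (130,260) and the cylinder (510,245) well clear of the fingers. I grip it.

Call:
apply_moves([
  [[0.001,-0.001,0.03],0],
  [[0,0,0.03],0],
  [[0,0,0.025],0],
  [[0,0,0.016],0],
  [[0,0,0],0],
])

```text
time_s: 15.25
tcp_pos: [0.4641, -0.0978, 0.0023]
ee_rot: [[0.917, 0.398, -0.006], [0.398, -0.917, -0.001], [-0.006, -0.002, -1.0]]
wrist_force: [0.3, -0.4, 0.4]
gripper_width: 0.807
gripper_force: 0.0
```

Call:
apply_moves([
  [[0,0,0],0],
  [[0,0,0],0],
  [[0,0,0],0],
  [[0,0,0],0],
  [[0,0,0],0],
], hand=0.0)

```text
time_s: 15.67
tcp_pos: [0.4659, -0.0967, 0.0065]
ee_rot: [[0.917, 0.4, 0.002], [0.4, -0.917, 0.0], [0.002, 0.0, -1.0]]
wrist_force: [-1.1, 1.0, 1.4]
gripper_width: 0.569
gripper_force: 30.0
```

Call:
apply_moves([
  [[0,0,0],0],
  [[0,0,0],0],
  [[0,0,0],0],
  [[0,0,0],0],
  [[0,0,0],0],
])

```text
time_s: 16.08
tcp_pos: [0.4659, -0.0967, 0.0065]
ee_rot: [[0.916, 0.4, 0.001], [0.4, -0.916, 0.0], [0.001, 0.0, -1.0]]
wrist_force: [-2.0, 2.0, 6.3]
gripper_width: 0.569
gripper_force: 30.0
```

```bash
python3 go.py s brass 0.1
```

```text
t 16.08 turn 23.6  then x 185.7 y -7.9 z -93.5 mm yaw 23.6 tcp [ 0.4659 -0.0967  0.0065] w 0.57 j [  8.  24. -35.   0. -31. 106.]
```

Call:
apply_moves([
  [[0,0,-0.02],5.9],
  [[0,0,-0.03],5.9],
  [[0,0,-0.03],5.9],
  [[0,0,-0.013],5.9],
  [[0.02,-0.001,0],0],
])

```text
time_s: 16.5
tcp_pos: [0.4836, -0.0959, 0.1015]
ee_rot: [[1.0, -0.005, 0.002], [-0.005, -1.0, 0.001], [0.002, -0.001, -1.0]]
wrist_force: [-0.2, -0.1, -3.1]
gripper_width: 0.574
gripper_force: 30.0
```

Call:
apply_moves([
  [[0.035,-0.002,0],0],
  [[0.035,-0.002,0],0],
  [[0.035,-0.002,0],0],
  [[0.035,-0.001,0],0],
  [[0.02,0,0],0],
])

```text
time_s: 16.92
tcp_pos: [0.6484, -0.0886, 0.0974]
ee_rot: [[1.0, 0.0, 0.001], [0.0, -1.0, -0.0], [0.001, 0.0, -1.0]]
wrist_force: [0.7, -0.5, -2.9]
gripper_width: 0.574
gripper_force: 30.0
```

Call:
apply_moves([
  [[0,0,0],0],
  [[0,0,0],0],
])

```text
time_s: 17.08
tcp_pos: [0.6449, -0.0887, 0.0966]
ee_rot: [[1.0, -0.001, -0.003], [-0.001, -1.0, 0.0], [-0.003, -0.0, -1.0]]
wrist_force: [-0.3, -0.4, -3.3]
gripper_width: 0.571
gripper_force: 30.0
```

```bash
python3 go.py s brass 0.021;python3 look.py s brass w6.png
```

```text
t 17.08 turn -0.0  then x 6.7 y 0.1 z 75.6 mm yaw -0.0 tcp [ 0.6449 -0.0887  0.0966] w 0.57 j [  6.  31.  -5.  -0. -55.  84.]
expected px [315. 229.]
seen 0.7 [319. 186.] [254 127] [385 269]
origin 0.59 [ 0.6995 -0.0925]
```

View pics/w6.png

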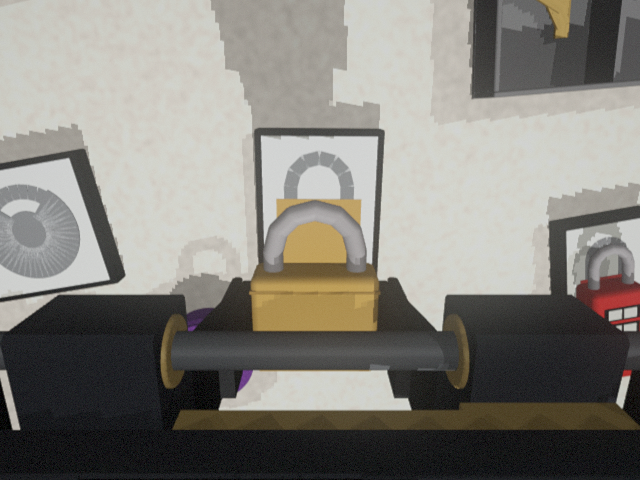

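The brass lock is slightly left of and short of its picture (lock column 315, picture column 319). I shift it 10 mm forward and 2 mm right, then place it.

Call:
apply_moves([
  [[0.01,0.002,0.02],1],
  [[0,0,0.025],0],
  [[0,0,0.018],0],
  [[0,0,0.011],0],
  [[0,0,0],0],
])

```text
time_s: 17.7
tcp_pos: [0.6533, -0.0909, 0.0222]
ee_rot: [[1.0, -0.018, -0.005], [-0.018, -1.0, -0.0], [-0.005, 0.0, -1.0]]
wrist_force: [-0.4, 0.2, -3.4]
gripper_width: 0.572
gripper_force: 30.0
```

Call:
apply_moves([
  [[0,0,0],0],
  [[0,0,0],0],
  [[0,0,0],0],
])

```text
time_s: 17.95
tcp_pos: [0.6565, -0.0908, 0.0264]
ee_rot: [[1.0, -0.017, 0.003], [-0.017, -1.0, 0.0], [0.003, -0.0, -1.0]]
wrist_force: [0.7, -0.5, -3.7]
gripper_width: 0.573
gripper_force: 30.0
```

```bash
python3 go.py s brass 0.0205
```

```text
t 17.95 turn -1.0  then x -4.9 y -2.0 z 5.9 mm yaw -1.0 tcp [ 0.6565 -0.0908  0.0264] w 0.57 j [  6.  36.  -7.   0. -47.  83.]
```

Call:
apply_moves([
  [[0,0,0.003],0],
  [[0,0,0.002],0],
  [[0,0,0],0],
  [[0,0,0],0],
])

```text
time_s: 18.28
tcp_pos: [0.656, -0.0908, 0.0206]
ee_rot: [[1.0, -0.017, 0.001], [-0.017, -1.0, -0.0], [0.001, 0.0, -1.0]]
wrist_force: [-1.1, 1.0, 1.7]
gripper_width: 0.571
gripper_force: 30.0
```

Call:
apply_moves([
  [[0,0,0],0],
  [[0,0,0],0],
  [[0,0,0],0],
  [[0,0,-0.005],0],
  [[0,0,-0.02],0],
], hand=0.08)

```text
time_s: 18.7
tcp_pos: [0.6529, -0.0909, 0.0415]
ee_rot: [[1.0, -0.019, -0.007], [-0.019, -1.0, 0.0], [-0.007, 0.0, -1.0]]
wrist_force: [0.0, -0.7, -1.1]
gripper_width: 0.859
gripper_force: 0.0
```

Call:
apply_moves([
  [[0,0,-0.02],0],
  [[0,0,-0.02],0],
  [[0,0,-0.02],0],
  [[0,0,0],0],
  [[0,0,0],0],
])

```text
time_s: 19.12
tcp_pos: [0.6563, -0.0908, 0.1063]
ee_rot: [[1.0, -0.018, 0.004], [-0.018, -1.0, 0.0], [0.004, -0.0, -1.0]]
wrist_force: [0.2, -0.4, 0.1]
gripper_width: 0.92
gripper_force: 0.0
```

```bash
python3 go.py p disc 0.11
```

```text
t 19.12 turn -1.0  then x -166.4 y -174.1 z -3.7 mm yaw -1.0 tcp [ 0.6563 -0.0908  0.1063] w 0.92 j [  6.  31.  -3.   0. -56.  83.]
```

Call:
apply_moves([
  [[0,0,0],-1],
  [[-0.021,-0.022,0],0],
  [[-0.024,-0.025,0],0],
  [[-0.024,-0.025,0],0],
  [[-0.024,-0.025,0],0],
])

```text
time_s: 19.53
tcp_pos: [0.5604, 0.0066, 0.1029]
ee_rot: [[1.0, -0.0, -0.003], [-0.0, -1.0, -0.001], [-0.003, 0.001, -1.0]]
wrist_force: [0.2, 0.7, 0.1]
gripper_width: 0.92
gripper_force: 0.0
```

Call:
apply_moves([
  [[-0.024,-0.025,0],0],
  [[-0.024,-0.025,0],0],
  [[-0.024,-0.025,0],0],
  [[0,0,0],0],
  [[0,0,0],0],
])

```text
time_s: 19.95
tcp_pos: [0.4891, 0.082, 0.1039]
ee_rot: [[1.0, 0.004, -0.002], [0.004, -1.0, -0.001], [-0.002, 0.001, -1.0]]
wrist_force: [1.4, 0.1, -0.2]
gripper_width: 0.921
gripper_force: 0.0
```

```bash
python3 go.py p disc 0.003;python3 look.py p disc w7.png
```

```text
t 19.95 turn 0.2  then x 0.8 y -1.3 z 100.9 mm yaw 0.2 tcp [0.4891 0.082  0.1039] w 0.92 j [ 28.  17. -27.  -0. -47.  62.]
expected px [313. 235.]
seen 0.79 [311. 239.] [263 192] [361 286]
seen 0.79 [416. 385.] [383 324] [451 408]
seen 0.6 [494. 107.] [434  52] [550 164]
origin 0.95 [0.5415 0.0011]
origin 0.65 [0.5228 0.0786]
origin 0.61 [0.3824 0.0276]
```

View pics/w7.png

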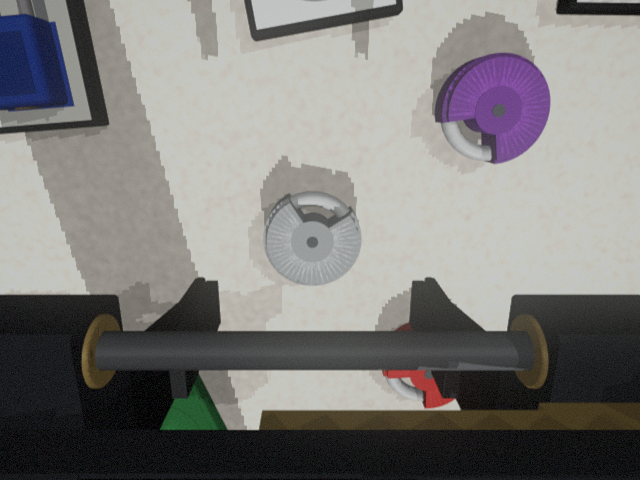

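The wrist view shows the disc's hub at (312,242) and its notch corners at (289,196) and (354,208), so the notch points about 12° clockwise (yaw ≈ -12°). The other two discs in view are decoys.

```bash
python3 - <<'E'
from go import *
p=imaging.capture("wrist")
h=ray(p,(312,242),.022)[:2]
for c in ((289,196),(354,208)):
    d=ray(p,c,.022)[:2]-h;print(np.degrees(np.arctan2(d[1],d[0])),np.hypot(*d))
print(h,ray(p,(311.5,239),.012)[:2])
go(*h,.003,-12)
E
```

```text
25.304020405949657 0.03131635877509858
-49.79641623031685 0.03258229285181325
[0.49117527 0.08241512] [0.48996386 0.08277248]
t 20.20 turn 11.9  then x -0.3 y -2.0 z 101.1 mm yaw -0.1 tcp [0.491  0.0804 0.1041] w 0.92 j [ 28.  17. -26.   0. -47.  62.]
```

Call:
apply_moves([
  [[0,0,0.0],6],
  [[0,0,0.0],6],
  [[0,-0.002,0.03],0],
  [[0,0,0.03],0],
  [[0,0,0.02],0],
])

```text
time_s: 20.62
tcp_pos: [0.4905, 0.082, 0.0225]
ee_rot: [[0.978, -0.21, -0.002], [-0.21, -0.978, -0.001], [-0.002, 0.001, -1.0]]
wrist_force: [-0.2, -0.4, -0.7]
gripper_width: 0.917
gripper_force: 0.0
```

Call:
apply_moves([
  [[0,0,0.015],0],
  [[0,0,0.006],0],
  [[0,0,0],0],
  [[0,0,0],0],
  [[0,0,0],0],
])

```text
time_s: 21.03
tcp_pos: [0.4919, 0.0833, 0.0044]
ee_rot: [[0.978, -0.208, 0.002], [-0.208, -0.978, 0.001], [0.002, -0.001, -1.0]]
wrist_force: [-0.8, 0.0, -0.1]
gripper_width: 0.92
gripper_force: 0.0
```

```bash
python3 -c "
from go import *
go(.4906,.0826,.004,-12.2)"
```

```text
t 21.03 turn 0.2  then x -1.1 y 0.9 z 0.4 mm yaw -12.0 tcp [0.4919 0.0833 0.0044] w 0.92 j [ 28.  26. -32.   0. -32.  50.]
```

Call:
apply_moves([
  [[-0.001,0.001,0.001],0],
  [[0,0,0],0],
  [[0,0,0],0],
  [[0,0,0],0],
  [[0,0,0],0],
], hand=0.0)

```text
time_s: 21.45
tcp_pos: [0.4901, 0.0827, 0.003]
ee_rot: [[0.978, -0.208, 0.001], [-0.208, -0.978, 0.001], [0.001, -0.001, -1.0]]
wrist_force: [-0.2, 0.8, 2.6]
gripper_width: 0.68
gripper_force: 30.0
```

Call:
apply_moves([
  [[0,0,0],0],
  [[0,0,0],0],
  [[0,0,0],0],
  [[0,0,0],0],
  [[0,0,0],0],
])

```text
time_s: 21.87
tcp_pos: [0.49, 0.0827, 0.003]
ee_rot: [[0.978, -0.208, 0.001], [-0.208, -0.978, 0.0], [0.001, -0.001, -1.0]]
wrist_force: [-0.9, 1.0, 5.8]
gripper_width: 0.682
gripper_force: 30.0
```

Call:
apply_moves([
  [[0,0,-0.02],-5.5],
  [[0,0,-0.03],-5.5],
  [[0,0,-0.03],-5.5],
  [[0,0,-0.015],-5.3],
  [[0,0,0],0],
])

```text
time_s: 22.28
tcp_pos: [0.4914, 0.0831, 0.1002]
ee_rot: [[0.985, 0.172, 0.006], [0.172, -0.985, 0.003], [0.006, -0.002, -1.0]]
wrist_force: [1.2, 1.3, -3.7]
gripper_width: 0.682
gripper_force: 30.0
```

```bash
python3 go.py s disc 0.1
```

```text
t 22.28 turn 0.2  then x 158.7 y 26.8 z 0.2 mm yaw 9.9 tcp [0.4914 0.0831 0.1002] w 0.68 j [ 28.  17. -27.   0. -46.  72.]
```

Call:
apply_moves([
  [[0.02,0.003,0],0],
  [[0.03,0.005,0],0],
  [[0.03,0.005,0],0],
  [[0.03,0.005,0],0],
  [[0.03,0.005,0],0],
])

```text
time_s: 22.7
tcp_pos: [0.631, 0.083, 0.0942]
ee_rot: [[0.986, 0.167, -0.005], [0.166, -0.986, -0.001], [-0.005, 0.0, -1.0]]
wrist_force: [0.4, 0.4, -3.1]
gripper_width: 0.682
gripper_force: 30.0
```

Call:
apply_moves([
  [[0.017,0.004,0],0],
  [[0,0,0],0],
  [[0,0,0],0],
  [[0,0,0],0],
])

```text
time_s: 23.03
tcp_pos: [0.6469, 0.0819, 0.0947]
ee_rot: [[0.986, 0.168, -0.006], [0.168, -0.986, -0.001], [-0.006, 0.0, -1.0]]
wrist_force: [0.4, 0.3, -2.9]
gripper_width: 0.68
gripper_force: 30.0
```

```bash
python3 go.py s disc 0.018;python3 look.py s disc w8.png
```

```text
t 23.03 turn -0.0  then x 5.6 y -0.6 z 76.7 mm yaw 9.7 tcp [0.6469 0.0819 0.0947] w 0.68 j [ 21.  31.  -4.  -0. -55.  78.]
expected px [314. 232.]
seen 0.63 [314. 208.] [241 162] [386 277]
origin 0.63 [0.6825 0.0899]
```

View pics/w8.png

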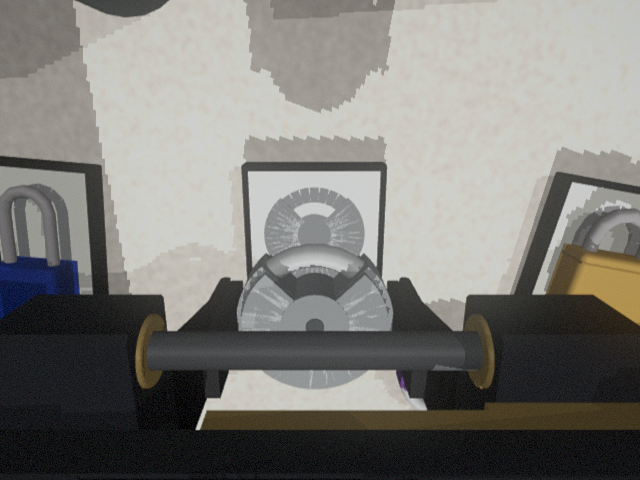

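The disc's notch points up the same way as the pictured notch at (314,210), so I lower it.

Call:
apply_moves([
  [[0.003,0,0.02],0],
  [[0,0,0.025],0],
  [[0,0,0.018],0],
  [[0,0,0.01],0],
  [[0,0,0],0],
])

```text
time_s: 23.65
tcp_pos: [0.6498, 0.0825, 0.022]
ee_rot: [[0.986, 0.17, -0.005], [0.17, -0.986, -0.001], [-0.005, 0.001, -1.0]]
wrist_force: [-1.3, 0.1, -3.9]
gripper_width: 0.684
gripper_force: 30.0
```

Call:
apply_moves([
  [[0,0,0],0],
  [[0,0,0],0],
  [[0,0,0],0],
])

```text
time_s: 23.9
tcp_pos: [0.6531, 0.0834, 0.0264]
ee_rot: [[0.985, 0.17, 0.003], [0.17, -0.985, 0.001], [0.003, -0.0, -1.0]]
wrist_force: [0.7, -0.1, -3.0]
gripper_width: 0.68
gripper_force: 30.0
```

```bash
python3 go.py s disc 0.0175
```

```text
t 23.90 turn 0.1  then x -0.8 y -0.2 z 8.9 mm yaw 9.8 tcp [0.6531 0.0834 0.0264] w 0.68 j [ 21.  36.  -7.   0. -47.  78.]
```

Call:
apply_moves([
  [[0,0,0.005],0],
  [[0,0,0.003],0],
  [[0,0,0],0],
  [[0,0,0],0],
])

```text
time_s: 24.23
tcp_pos: [0.6524, 0.0831, 0.0171]
ee_rot: [[0.985, 0.17, 0.001], [0.17, -0.985, 0.0], [0.001, -0.0, -1.0]]
wrist_force: [-0.7, -0.0, -0.1]
gripper_width: 0.683
gripper_force: 30.0
```

Call:
apply_moves([
  [[0,0,0],0],
  [[0,0,0],0],
  [[0,0,0],0],
  [[0,0,0],0],
  [[0,0,-0.005],0],
], hand=0.087)

```text
time_s: 24.65
tcp_pos: [0.6513, 0.0827, 0.0208]
ee_rot: [[0.985, 0.17, -0.002], [0.17, -0.985, -0.001], [-0.002, 0.0, -1.0]]
wrist_force: [0.2, -0.9, -0.4]
gripper_width: 0.957
gripper_force: 0.0
```

Call:
apply_moves([
  [[0,0,-0.02],0],
  [[0,0,-0.03],0],
  [[0,0,-0.03],0],
  [[0,0,-0.03],0],
  [[-0.01,0,-0.03],0],
])

```text
time_s: 25.07
tcp_pos: [0.6432, 0.0813, 0.1633]
ee_rot: [[0.985, 0.17, 0.002], [0.17, -0.985, -0.0], [0.002, 0.0, -1.0]]
wrist_force: [0.7, 0.2, 0.4]
gripper_width: 0.999
gripper_force: 0.0
```

Call:
apply_moves([
  [[-0.03,0,-0.03],0],
  [[-0.04,0,0],0],
  [[-0.04,0,0],0],
  [[-0.04,0,0],0],
  [[-0.04,0,0],0],
])

```text
time_s: 25.48
tcp_pos: [0.4536, 0.0485, 0.1914]
ee_rot: [[0.985, 0.17, 0.001], [0.17, -0.985, 0.0], [0.001, -0.0, -1.0]]
wrist_force: [-0.4, 1.4, 0.5]
gripper_width: 0.999
gripper_force: 0.0
```

Call:
apply_moves([
  [[-0.02,0,0],0],
  [[0,0,0],0],
  [[0,0,0],0],
])

```text
time_s: 25.73
tcp_pos: [0.4354, 0.0456, 0.1922]
ee_rot: [[0.985, 0.171, 0.003], [0.171, -0.985, 0.001], [0.003, -0.001, -1.0]]
wrist_force: [0.3, -0.1, 0.0]
gripper_width: 1.004
gripper_force: 0.0
```

```bash
python3 - <<'E'
from fit import *;from go import S
for n in ("scene","top"):
    p=imaging.capture(n)
    cv2.imwrite(f"pics/{n}9.png",p["frame"])
for t in ("euro_cylinder","cam_lock"):
    for d in models.place_of(p,t)[:1]: print(t,ray(p,np.array(d["at"])*[640,480],0).round(3)[:2])
for n in S:
    t="padlock_"+n;q=S[n]
    for d in models.place_of(p,t)[:3]: print(n,"place",round(d["confidence"],2),ray(p,np.array(d["at"])*[640,480],.024).round(3)[:2],q)
    b=mask_near(p,t,proj(p,[q[0]-.04,q[1],.024]))
    if b: print("  fit",*fit(p,t,b[1],(q[0],q[1],np.radians(q[2])),.014))
E
```

```text
euro_cylinder [ 0.509 -0.21 ]
cam_lock [ 0.469 -0.346]
brass place 0.8 [ 0.7  -0.09] (0.7006, -0.0888, 0)
brass place 0.37 [ 0.471 -0.334] (0.7006, -0.0888, 0)
  fit [703.23230172 -88.36212582   1.73469565  10.33024993] 0.9326384966884017
disc place 0.85 [ 0.543 -0.001] (0.6819, 0.0885, 9.7)
disc place 0.81 [0.376 0.02 ] (0.6819, 0.0885, 9.7)
disc place 0.77 [0.681 0.095] (0.6819, 0.0885, 9.7)
  fit [676.84651474  89.35052682  19.28266944] 0.2758938011512707
blue place 0.64 [0.66  0.249] (0.656, 0.246, 5)
  fit [6.79635569e+02 2.50960095e+02 4.42573170e+00 3.94454897e-01] 0.5044849928709368
combo place 0.75 [ 0.649 -0.254] (0.6478, -0.2636, 10.9)
  fit [ 646.80761759 -260.46716007    9.85490124    9.87387297] 0.9255560676669911
```

View pics/scene9.png

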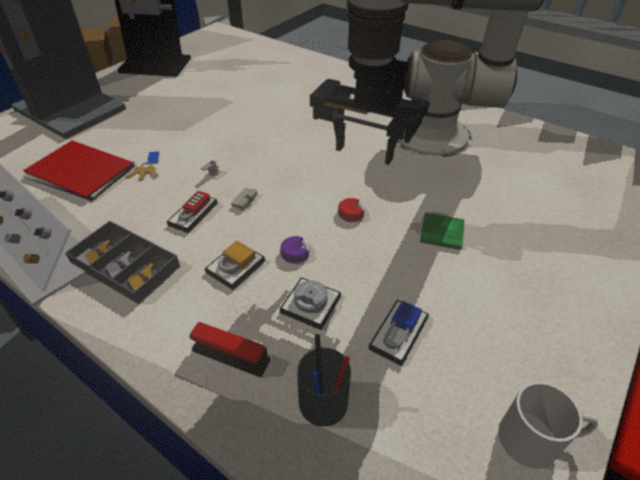

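View pics/top9.png

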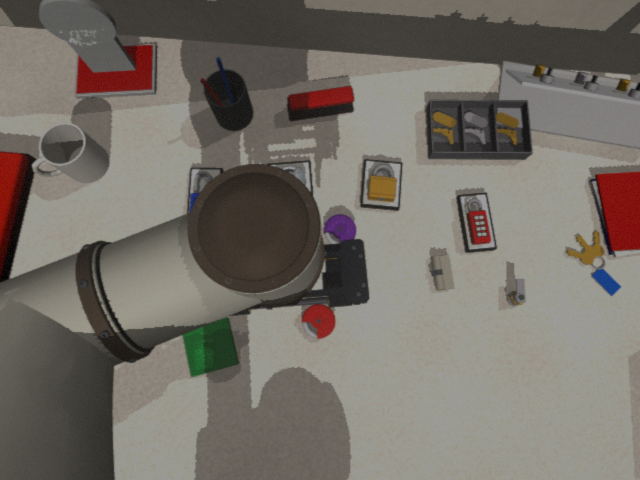

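The scene view shows all four padlocks flat on their stands (combo (195,205), brass (235,255), disc (312,298), blue (402,325)). The cylinder and cam lock are where they were. I'm handing the job in.

```bash
python3 -c "
from h import *
print(r.finish_job())"
```

```text
the job is handed in; nothing more can be done
None
```

I put all four padlocks back flat on their pictured stands, left the door lock cylinder and furniture lock where they were, and handed the job in at about 26 s; no verdict came back, and disc and blue were only roughly checked at the end because the arm partly hid them from the top camera.

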